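Sweep the broken shards into the scrap pan

ROBOT

A 6-joint arm with a two-finger parallel gripper is mounted at the origin on a cart in front of the work surface, level with it; the furniture and walls round the work are solid. World frame = base frame: x ahead of the robot, y to its left, z up, the work surface at z = 0. Lengths are in m, angles in rad, forces in N, time in s.
With the tool pointing down it reaches from about 0.3 to 0.775 m from the base axis. Payload 14.6 kg.
Tool frame: the origin (TCP) lies midway between the tips of the shut fingers; the grasp point (between the pads) lies ctrl.grip_depth behind it (ctrl.grip_depth is the distance from the TCP to the grasp point, in m); z points along the fingers, y is the line along which they close (so a half turn about z gives the same grasp; the last joint's range is limited). The gripper opens to 85 mm and grips with 20 to 120 N. Pads are 22 mm wide; open, the fingers measure 114 mm over their backs; the gripper's body (76 mm by 85 mm) begins 54 mm behind the grasp point. The pads swing forward as they close: fully open they stand 13 mm farther back than shut.
Start: joints at [-1.323, 0.3, 1.521, -0, 1.321, -0.067], TCP at [0.17, -0.523, 0.209] pointing down, gripper open.
Joint ranges: [-3.03, 3.03], [-0.79, 2.21], [0.23, 2.52], [-1.04, 4.18], [0, 3.07], [-2.55, 2.55]. Speed limits (rad/s): [2.22, 2.22, 2.57, 3.14, 3.14, 3.14].

INTERFACE

Orientations are given as a rotation vector (axis times angle).
In Python, from workcell import ctrl gives the robot as it stands. The module is installed in compiled form; this text tells all that it offers. Calls block until the motion is done:
- ctrl.move_pose(position, orientation): joint-space move of the TCP to a pose.
- ctrl.move_linear(position, frame=None, vel=0.15): straight line of the TCP; frame=None keeps the orientation; vel is the mean speed in m/s.
- ctrl.goto_joints(angles): joint-space move.
- ctrl.gripper_open() and ctrl.close(): open the fingers fully, or close them until they stop; the grip force is fixed at half the most.
- ctrl.pause(seconds).
- ctrl.solve_ik(position, orientation): joint angles nearest the present ones, or None.
- ctrl.read_camera(name): name is "side" or "top" or "wrist"; returns (picture, depth): 400x640x3 uint8, red, green, blue; 400x640 float32, m along the optical axis (not along the pixel's ray), 0 where there is no reading.
- ctrl.calibration(name): a dict with "fx", "fy", "cx", "cy" (pixels), "dist_coeffs" ([k1, k2, p1, p2, k3] as OpenCV has them; the pictures are not rectified), "world_to_cam" (4x4, takes a point from world to camera coordinates). Camera axes: x right, y down, z forward; pixel columns grow to the right and rows downward; lengths in m; the calibration is good to about 2 mm. A picture is of the moment at which its call begins: read the wrist's pose just before it. calibration takes no time and is no camera call; for the wrist camera it gives the pose at the moment of the call.
A pose or a line that the arm cannot do raises ctrl.IKError and nothing moves.
- ctrl.job_done(): hands the job in; it is judged then, once.
Readings, each from a call of its own:
- ctrl.current_t(): time.
- ctrl.current_joint_positions(): joint angles.
- ctrl.current_qvel(): joint speeds.
- ctrl.current_effort(): joint torques, N m.
- ctrl.current_tcp_pos(): TCP position.
- ctrl.current_ee_rot(): TCP orientation.
- ctrl.current_wrist_force(): force on the tool from outside, world axes, zero at the start.
- ctrl.current_ft_torque(): the same for the moment, N m.
- ctrl.current_width(): opening from 0.0 (shut) to 1.0 (fully open).
- ctrl.current_grip_force(): force on a finger pad.
Only numpy, scipy, OpenCV 4.12 (cv2) and the standard library are available. Lean on these libraries where they do the work, as an engineer would, in place of code of your own. Each camera call takes 0.05 s, during which the arm holds its last target. There are 200 camera calls.

TASK

Sweep the three broken clay shards across the worktop and into the scrap pan with your fingertips, so that all of each shard lies on the pan's flat floor, beyond the sloping lip. Push them along the surface only - do not lift or carry them - and leave the nut, the bolt, the round glass sample and the standing kiln post where they are.

Things in the scene. Friction and masses are not known exactly. Their poses are not given: they have to be found in the camera images.
- shard_flat_mid (a point): Chipped, irregular shard of beige fired clay, about 37 x 29 x 19 mm high, 30 g, loose on the worktop. Point at its middle, 9.5 mm above its underside as it starts; yaw is arbitrary. 
- shard_lump_mid (a point): Chipped, irregular shard of beige fired clay, about 34 x 36 x 23 mm high, 30 g, loose on the worktop. Point at its middle, 11.5 mm above its underside as it starts; yaw is arbitrary. 
- shard_big_mid (a point): The biggest shard, rugged pale clay, about 56 x 73 x 42 mm high, 60 g, loose on the worktop. Point at its middle, 21 mm above its underside as it starts; yaw is arbitrary. 
- scrap_pan: Bare sheet-metal scrap pan like a dustpan, fixed at the far side, open mouth towards the robot. Origin at worktop height between its walls; -x points out of the mouth, y across, z up. 186 mm wide; walls 3 mm thick, 38 mm high, at the sides (y = +-93 mm, x = -60 to 60 mm) and the back (x = 60 mm). Behind it a handle slants up from x = 60 to 181 mm, under 65 mm high.
- pan_lip (a point): Middle of the pan's crease (pan x = -70 mm), 2 mm above the worktop, axes as the pan's. From here the flat floor, 2 mm high, runs 127 mm in to the back wall; outward a lip slopes down to the worktop over 27 mm, across the whole width.
- plate_left (a point): Middle of the top of a rough dark burnt plate on the left, with a small crucible on it, fixed to the worktop: 175 mm along world x, 215 mm along world y, its top 20 mm above the worktop. Not part of the task, only in the way.
- plate_right (a point): Middle of the top of a rough dark burnt plate on the right, half hidden under a thick fibre pad up to 125 mm high, which covers all but a strip at its left edge, fixed to the worktop: 175 mm along world x, 215 mm along world y, its top 20 mm above the worktop. Not part of the task, only in the way.
- nut: Rusty steel hexagon nut lying flat, 29 x 34 x 16 mm high, loose; stays where it is. Origin: centre of its underside.
- glass_sample: Round grey glass disc lying flat, 48 mm across, 16 mm high, loose; stays where it is. Origin: centre of its underside.
- bolt: Steel bolt lying down, 68 mm long along its own y axis, head 24 mm wide, loose; stays where it is. Origin: at worktop height under its middle.
- kiln_post: Short clay post standing upright, 33 x 33 x 51 mm high, loose; stays where it is. Origin: centre of its underside.
There are look-alikes about, which are no part of the job. There is more than one size of the part that bears shard_big_mid; the job needs the largest.

How it is judged:
At the end, for the whole second after the job is handed in: The middle of each of the three shards is within the pan's walls and at least 5 mm beyond the inner end of its sloping lip (pan x over -65 mm); the nut, glass sample, bolt and kiln post are each within 20 mm of where they started (x of shard_flat_mid in the frame of scrap_pan between -0.065 and 0.06 m and y of shard_flat_mid in the frame of scrap_pan between -0.092 and 0.092 m and x of shard_lump_mid in the frame of scrap_pan between -0.065 and 0.06 m and y of shard_lump_mid in the frame of scrap_pan between -0.092 and 0.092 m and x of shard_big_mid in the frame of scrap_pan between -0.065 and 0.06 m and y of shard_big_mid in the frame of scrap_pan between -0.092 and 0.092 m and distance of each of nut, glass_sample, bolt, kiln_post from where it was at the start of the episode below 0.02 m); the robot touches nothing.
It fails at once if a shard is lifted: its middle rises over 40 mm (the biggest: 60 mm) above the worktop (height (world z) of any of shard_flat_mid, shard_lump_mid above 0.04 m or height (world z) of shard_big_mid above 0.06 m).
It fails at once if the nut, glass sample, bolt or kiln post is moved by more than 20 mm (distance of any of nut, glass_sample, bolt, kiln_post from where it was at the start of the episode above 0.02 m).
It also fails if it takes over 67 s, if anything falls off the work surface, if the arm or the gripper's body presses on something with over 40 N, if the wrist force passes 120 N, or if a joint passes its speed limit or range.

## Working session

There is one attempt and no reset: what is moved stays moved. The work goes in short steps, each a Python script; the robot and the scene stay as the last script left them, time stands still between calls to the robot, and variables do not carry over. Pictures are saved under pics/ and viewed, at most 10 in all, crops included, and the job is handed in when it is done.

```bash
mkdir -p pics; cat > h.py <<'E'
import numpy as np, cv2
from workcell import ctrl
def shot(n,name):
    im,d=ctrl.read_camera(n); cv2.imwrite(f'pics/{name}.png',im[:,:,::-1]); np.save(f'pics/{name}_d.npy',d)
    c=ctrl.calibration(n); np.save(f'pics/{name}_c.npy',c,allow_pickle=True); return im,d,c
def load(name):
    return cv2.imread(f'pics/{name}.png')[:,:,::-1],np.load(f'pics/{name}_d.npy'),np.load(f'pics/{name}_c.npy',allow_pickle=True).item()
def K(c): return np.array([[c['fx'],0,c['cx']],[0,c['fy'],c['cy']],[0,0,1.]])
def cast(c,uv,z):
    p=cv2.undistortPoints(np.float64(uv).reshape(-1,1,2),K(c),np.array(c['dist_coeffs'],float)).reshape(-1,2)
    T=np.linalg.inv(c['world_to_cam']); d=np.c_[p,np.ones(len(p))]@T[:3,:3].T; o=T[:3,3]
    return o+d*((z-o[2])/d[:,2])[:,None]
def cloud(c,d):
    v,u=np.mgrid[:400,:640]; p=cv2.undistortPoints(np.float64(np.c_[u.ravel(),v.ravel()]).reshape(-1,1,2),K(c),np.array(c['dist_coeffs'],float)).reshape(-1,2)
    P=np.c_[p,np.ones(len(p))]*d.reshape(-1,1); T=np.linalg.inv(c['world_to_cam'])
    W=P@T[:3,:3].T+T[:3,3]; W[d.ravel()==0]=np.nan; return W.reshape(400,640,3)
E
python3 - <<'E'
from h import *
for n in('top','side'):
    shot(n,n)
    c=ctrl.calibration(n);print(np.linalg.inv(c['world_to_cam'])[:3,3])
print(ctrl.grip_depth,ctrl.current_t(),ctrl.current_ee_rot())
E
```

```text
[ 0.46103187 -0.11046928  1.03608154]
[ 0.53918489 -0.91442535  0.72391598]
0.0187 0.1 [-3.10172165e+00 -4.92255902e-01  1.14739461e-04]
```

View pics/top.png

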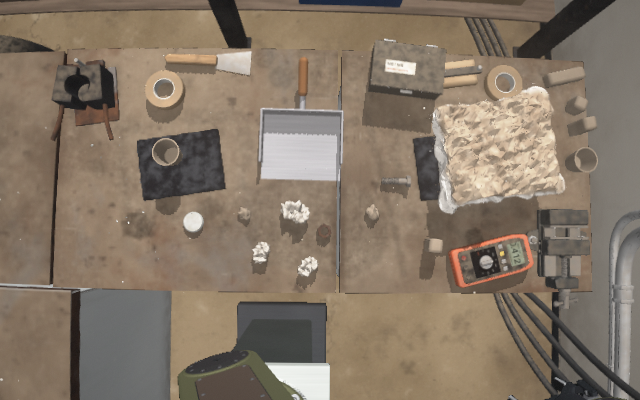

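View pics/side.png

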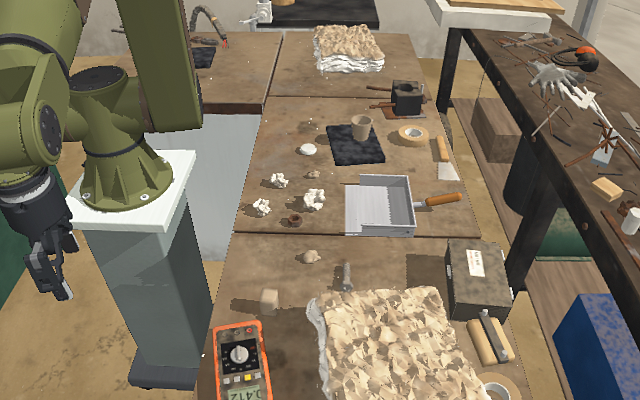

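The top view shows the pan with its mouth at (299,180), the nut at (323,233), glass at (193,222), bolt at (395,182) and post at (433,245).

Shard candidates are white chunks at (294,211), (261,252) and (307,267), and beige pieces at (244,214) and (372,213). The largest white one, (294,211), fits shard_big, and the two beige ones fit flat and lump. I'll measure them and check in an enlarged crop.

```bash
python3 - <<'E'
from h import *
im,d,c=load('top'); W=cloud(c,d)
cv2.imwrite('pics/crop1.png',cv2.resize(im[165:290,180:450,::-1],None,fx=2.9,fy=2.9,interpolation=cv2.INTER_CUBIC))
print('table z',np.nanmedian(W[275:285,100:200,2]))
z=W[...,2]-np.nanmedian(W[275:285,100:200,2])
m=((z>0.006)).astype(np.uint8); m[:165]=0;m[292:]=0
n,l,s,_=cv2.connectedComponentsWithStats(m)
for i in range(1,n):
    if s[i,4]<25: continue
    P=W[l==i]; r=cv2.minAreaRect((P[:,:2]*1000).astype(np.float32))
    print(s[i],'c',np.round(r[0],0),'sz',np.round(r[1],0),'a',round(r[2]),'z',np.round(np.nanmax(P[:,2]),3),'x',np.round([P[:,0].min(),P[:,0].max()],3),'y',np.round([P[:,1].min(),P[:,1].max()],3))
print('pan pix');
for uv,zz in [((260,179),0.002),((339,181),0.002),((263,108),.038),((343,109),.038),((260,154),.038),((342,155),.038),((303,60),.06)]: print(uv,cast(c,[uv],zz)[0].round(3))
for v in range(100,190,5): print(v,[W[v,u].round(3).tolist() for u in (270,300,330)])
E
```

```text
table z -9.624835919719299e-05
[ 139  165   87   36 2528] c [579. 188.] sz [ 82. 197.] a 7 z 0.08 x [0.527 0.61 ] y [0.086 0.29 ]
[ 417  165  148   49 5152] c [ 560. -531.] sz [345. 114.] a 89 z 0.125 x [0.505 0.619] y [-0.704 -0.36 ]
[566 165  31   7 187] c [ 618. -757.] sz [22. 53.] a 2 z 0.064 x [0.607 0.63 ] y [-0.783 -0.73 ]
[382 175  29  12 209] c [ 582. -311.] sz [66. 26.] a 89 z 0.027 x [0.568 0.595] y [-0.344 -0.278]
[280 200  30  24 504] c [505. -76.] sz [67. 52.] a 87 z 0.047 x [0.479 0.532] y [-0.109 -0.042]
[365 204  14  16 144] c [ 506. -256.] sz [35. 27.] a 30 z 0.025 x [0.49  0.526] y [-0.269 -0.239]
[238 207  12  13 111] c [500.  41.] sz [27. 26.] a 80 z 0.023 x [0.486 0.514] y [0.029 0.055]
[ 448  208  142   84 6951] c [ 419. -611.] sz [195. 352.] a 3 z 0.07 x [0.326 0.523] y [-0.786 -0.436]
[184 212  20  21 328] c [478. 157.] sz [46. 45.] a 4 z 0.02 x [0.454 0.501] y [0.135 0.18 ]
[318 223  13  15  95] c [ 464. -144.] sz [32. 28.] a 1 z 0.021 x [0.448 0.48 ] y [-0.158 -0.13 ]
[424 238  19  15 256] c [ 432. -393.] sz [32. 33.] a 82 z 0.055 x [0.417 0.448] y [-0.41  
[... 1123 characters left out ...]
002]]
145 [[0.661, -0.015, 0.004], [0.663, -0.085, 0.001], [0.665, -0.156, -0.002]]
150 [[0.649, -0.015, 0.003], [0.651, -0.085, 0.001], [0.652, -0.156, -0.001]]
155 [[0.638, -0.015, 0.001], [0.639, -0.085, 0.002], [0.64, -0.156, 0.002]]
160 [[0.626, -0.015, -0.001], [0.627, -0.086, -0.0], [0.628, -0.156, 0.004]]
165 [[0.614, -0.016, 0.003], [0.615, -0.086, 0.003], [0.616, -0.156, 0.004]]
170 [[0.602, -0.016, -0.001], [0.603, -0.086, 0.0], [0.604, -0.157, 0.002]]
175 [[0.591, -0.016, -0.001], [0.592, -0.086, 0.001], [0.593, -0.157, -0.001]]
180 [[0.579, -0.016, 0.001], [0.58, -0.087, 0.002], [0.581, -0.157, 0.001]]
185 [[0.567, -0.017, 0.002], [0.568, -0.087, 0.001], [0.569, -0.157, -0.002]]
```

View pics/crop1.png

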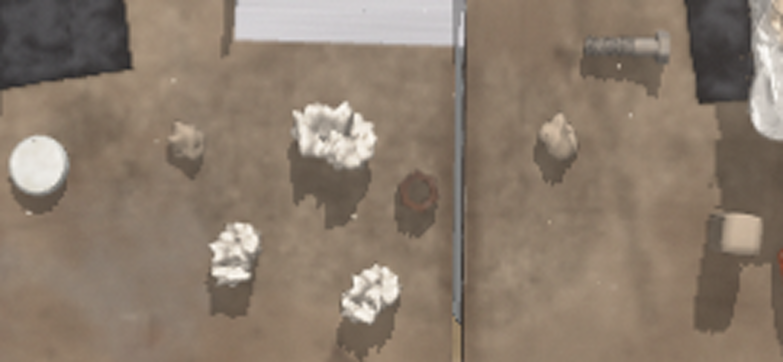

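The crop confirms the pieces. The big white shard at crop (335,135) measures 67x52x47 mm, against about 50x38x34 mm for the two white look-alikes. The beige shards are at crop (186,143) and (558,137). I'll push the big one first.

```bash
cat >> h.py <<'E'
from scipy.spatial.transform import Rotation as Rn
def ori(h):  # tool down, pad-width axis along heading h (half turn equivalent, pick nearest)
    return min(((Rn.from_euler('z',h+k*np.pi)*Rn.from_euler('x',np.pi)).as_rotvec() for k in (0,1)),
       key=lambda o:abs((Rn.from_rotvec(o).inv()*Rn.from_rotvec(ctrl.current_ee_rot())).magnitude()))
def push(pts,up=0.11,vel=0.12):
    """pts: (x,y,z) TCP waypoints; first segment sets the heading"""
    p=np.array(pts,float); h=np.arctan2(*(p[1]-p[0])[[1,0]]); o=ori(h)
    ctrl.move_pose([p[0][0],p[0][1],up],o); ctrl.move_linear([*p[0]],vel=0.2)
    for q in p[1:]: ctrl.move_linear([*q],vel=vel)
    print('F',np.round(ctrl.current_wrist_force(),1))
    back=p[-1]-(p[-1]-p[-2])/np.linalg.norm(p[-1]-p[-2])*0.012
    ctrl.move_linear([*back],vel=0.1); ctrl.move_linear([back[0],back[1],up],vel=0.25); print('t',round(ctrl.current_t(),1))
def look(name):
    im,d,c=shot('top',name); W=cloud(c,d); z=W[...,2]; b=im.astype(int)
    m=(z>0.010).astype(np.uint8); m[:112]=0;m[292:]=0;m[:,:180]=0;m[:,450:]=0
    n,l,s,_=cv2.connectedComponentsWithStats(m)
    for i in range(1,n):
        if s[i,4]<25: continue
        P=W[l==i]; print(s[i],np.round(np.nanmean(P,0),3),'x',np.round([P[:,0].min(),P[:,0].max()],3),'y',np.round([P[:,1].min(),P[:,1].max()],3),'z',np.round(P[:,2].max(),3))
E
python3 - <<'E'
from h import *
ctrl.close(); print(ctrl.current_t())
push([(0.445,-0.078,0.006),(0.56,-0.080,0.006),(0.60,-0.082,0.010),(0.638,-0.083,0.010)])
ctrl.move_pose([0.42,-0.30,0.2],ctrl.current_ee_rot())
print(ctrl.current_t()); look('a1')
E
```

```text
0.8667
F [-0.4 -0.7  0.5]
t 6.3
7.525
[258 112  86  53 581] [ 0.699 -0.09   0.029] x [0.616 0.737] y [-0.184  0.009] z 0.043
[ 414  112   36  101 2619] [ 0.622 -0.394  0.046] x [0.507 0.732] y [-0.424 -0.353] z 0.099
[ 180  129   46   67 2580] [0.616 0.144 0.018] x [0.539 0.695] y [0.086 0.197] z 0.064
[272 147  24  31 492] [ 0.618 -0.051  0.03 ] x [0.584 0.653] y [-0.075 -0.023] z 0.046
[382 175  29  12 206] [ 0.581 -0.314  0.017] x [0.568 0.595] y [-0.344 -0.277] z 0.028
[365 205  14  15 121] [ 0.505 -0.254  0.017] x [0.49  0.523] y [-0.269 -0.239] z 0.025
[238 208  12  12  87] [0.5   0.04  0.015] x [0.486 0.511] y [0.029 0.055] z 0.023
[184 212  20  20 299] [0.478 0.158 0.014] x [0.456 0.5  ] y [0.135 0.18 ] z 0.02
[ 379  214   71   78 3371] [ 0.428 -0.252  0.481] x [0.385 0.485] y [-0.295 -0.201] z 0.528
[318 223  13  15  94] [ 0.463 -0.144  0.016] x [0.448 0.48 ] y [-0.158 -0.13 ] z 0.021
[252 242  18  22 278] [0.411 0.    0.021] x [0.386 0.434] y [-0.019  0.019] z 0.033
[297 256  22  21 282] [ 0.381 -0.107  0.021] x [0.358 0.404] y [-0.131 -0.084] z 0.036
```

View pics/a1.png

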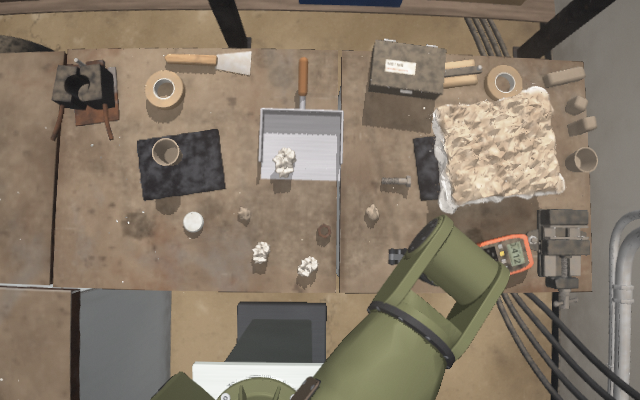

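The big shard slipped left and is at (284,160), straddling the crease. I'll push it deeper, then sweep the right-hand beige shard (372,213) over and in.

```bash
python3 - <<'E'
from h import *
push([(0.555,-0.047,0.009),(0.60,-0.050,0.011),(0.645,-0.054,0.011)])
# right shard: diagonal across to front of mouth
push([(0.494,-0.292,0.006),(0.541,-0.155,0.006)])
ctrl.move_pose([0.42,-0.30,0.2],ctrl.current_ee_rot())
print(ctrl.current_t()); look('a2')
E
```

```text
F [-2.   0.4  6.5]
t 11.2
F [ 0.5 -0.5 -0.5]
t 15.7
16.475
[258 112  86  52 578] [ 0.698 -0.089  0.029] x [0.616 0.736] y [-0.184  0.01 ] z 0.043
[ 413  112   37  101 2617] [ 0.622 -0.394  0.046] x [0.507 0.733] y [-0.424 -0.352] z 0.099
[275 123  24  30 464] [ 0.675 -0.055  0.03 ] x [0.643 0.709] y [-0.08  -0.029] z 0.045
[ 180  129   46   67 2583] [0.616 0.144 0.018] x [0.539 0.695] y [0.086 0.196] z 0.062
[382 175  29  12 199] [ 0.581 -0.314  0.018] x [0.569 0.595] y [-0.344 -0.277] z 0.029
[366 204  13  16 115] [ 0.505 -0.254  0.017] x [0.49  0.525] y [-0.269 -0.24 ] z 0.025
[238 207  12  13  94] [0.5   0.04  0.015] x [0.486 0.514] y [0.029 0.055] z 0.022
[184 212  20  20 292] [0.478 0.158 0.014] x [0.457 0.5  ] y [0.135 0.179] z 0.02
[ 379  214   71   78 3270] [ 0.426 -0.254  0.486] x [0.365 0.485] y [-0.309 -0.201] z 0.528
[318 223  13  15  93] [ 0.463 -0.144  0.016] x [0.448 0.48 ] y [-0.158 -0.13 ] z 0.021
[252 242  18  22 278] [0.411 0.    0.021] x [0.386 0.434] y [-0.019  0.019] z 0.034
[297 257  22  20 278] [ 0.381 -0.107  0.022] x [0.358 0.402] y [-0.131 -0.084] z 0.032
```

View pics/a2.png

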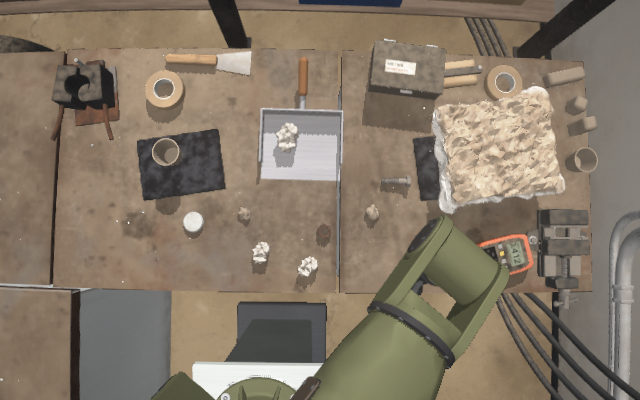

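The big shard is now well inside the pan at (287,137). The right-hand beige shard hasn't moved at all, which is odd, so I'll repeat that push while logging position and force.

```bash
python3 - <<'E'
from h import *
a=np.array([0.494,-0.292,0.006]);b=np.array([0.541,-0.155,0.006]);o=ori(np.arctan2(.137,.047))
def r(s): print(s,ctrl.current_tcp_pos().round(4),np.round(ctrl.current_wrist_force(),1),round(ctrl.current_width(),2),round(ctrl.current_t(),2))
ctrl.move_pose([a[0],a[1],.11],o); r('up'); ctrl.move_linear([*a],vel=.2); r('dn')
for f in (.1,.2,.3,.4): ctrl.move_linear([*(a+f*(b-a))],vel=.1); r(f)
im,d,c=shot('side','s3'); im,d,c=shot('top','t3')
cs=load('s3')[2]
p=cv2.projectPoints(np.array([[.505,-.254,.01]]),cv2.Rodrigues(cs['world_to_cam'][:3,:3])[0],cs['world_to_cam'][:3,3],K(cs),np.array(cs['dist_coeffs']))[0].ravel().astype(int);print(p)
s=load('s3')[0][max(0,p[1]-70):p[1]+70,max(0,p[0]-90):p[0]+90,::-1]
cv2.imwrite('pics/s3c.png',cv2.resize(s,None,fx=4,fy=4))
E
```

```text
up [ 0.4941 -0.2914  0.11  ] [ 1.1 -0.7  1.2] -0.0 17.07
dn [ 0.4946 -0.2928  0.008 ] [0.6 0.5 0.9] -0.0 17.73
0.1 [ 0.4994 -0.2781  0.0071] [ 0.5 -0.7 -0. ] -0.0 18.02
0.2 [ 0.5036 -0.2643  0.0061] [ 0.4 -0.  -0.6] -0.0 18.32
0.3 [ 0.5082 -0.2506  0.006 ] [ 0.  -0.8 -0.5] -0.0 18.61
0.4 [ 0.5129 -0.2369  0.006 ] [-0.6  0.2  0.4] 0.0 18.9
[309 254]
```

View pics/s3c.png

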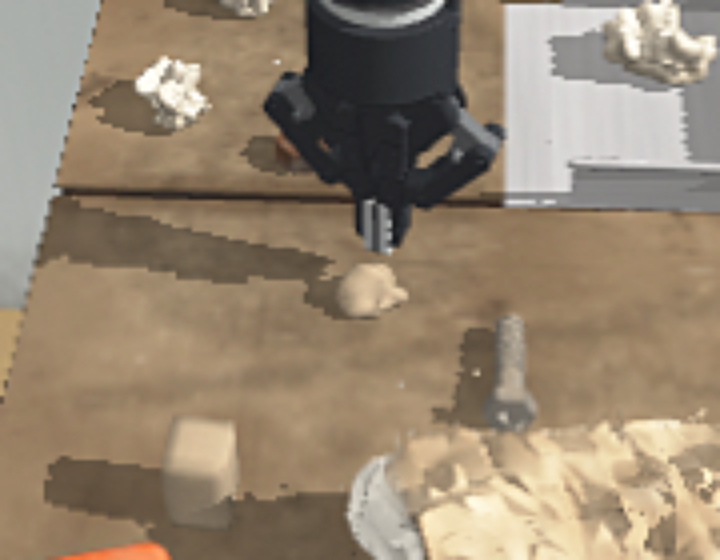

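The crop shows the fingertip at crop (380,250), already past the shard at crop (370,290), which still hasn't moved. I'll check the tip's real height from both views, and whether this piece moves at all.

```bash
python3 - <<'E'
from h import *
im,d,c=load('s3'); W=cloud(c,d)
print('side tip ray z=.006',cast(c,[(314,246.5)],.006).round(3),'depth pts around tip/shard:')
for u,v in [(313,238),(314,242),(314,245),(312,250),(311,254),(311,258),(303,256)]: print((u,v),W[v,u].round(3),im[v,u])
im0,d0,c0=load('side'); W0=cloud(c0,d0)
reg=(slice(246,266),slice(298,324)); 
for n,w,i in(('before',W0,im0),('now',W,im)):
    w=w[reg];m=(w[...,2]>.006)&(w[...,1]<-.235)&(w[...,2]<.04);print(n,m.sum(),w[m].mean(0).round(4),w[m].min(0).round(3),w[m].max(0).round(3))
# all small raised blobs on the whole top view, with colour
im,d,c=load('top');W=cloud(c,d);m=((W[...,2]>.008)&(W[...,2]<.06)).astype(np.uint8)
n,l,s,_=cv2.connectedComponentsWithStats(m)
for k in range(1,n):
    if 40<s[k,4]<450: print(s[k],W[l==k].mean(0).round(3),'z',W[l==k][:,2].max().round(3),im[l==k].mean(0).round(0))
E
```

```text
side tip ray z=.006 [[ 0.513 -0.226  0.006]] depth pts around tip/shard:
(313, 238) [ 0.511 -0.248  0.054] [77 77 78]
(314, 242) [ 0.514 -0.251  0.046] [137 138 137]
(314, 245) [ 0.513 -0.249  0.035] [136 137 138]
(312, 250) [ 0.509 -0.25   0.02 ] [198 175 144]
(311, 254) [ 0.507 -0.259  0.017] [215 191 157]
(311, 258) [ 0.508 -0.264  0.01 ] [217 193 160]
(303, 256) [ 0.49  -0.261  0.012] [122 107  89]
before 143 [ 0.507  -0.2591  0.0131] [ 0.49  -0.273  0.006] [ 0.527 -0.242  0.023]
now 152 [ 0.5074 -0.2583  0.014 ] [ 0.49  -0.271  0.006] [ 0.527 -0.244  0.034]
[565  96  23  20 309] [ 0.772 -0.753  0.038] z 0.056 [128. 115. 101.]
[568 120  21  16 190] [ 0.715 -0.75   0.034] z 0.059 [101.  91.  80.]
[157 142  21  22 344] [0.634 0.217 0.036] z 0.06 [115. 103.  90.]
[382 175  29  12 207] [ 0.581 -0.313  0.017] z 0.027 [134. 124. 115.]
[467 198  30   6  93] [ 0.534 -0.5    0.05 ] z 0.058 [176. 170. 163.]
[366 204  13  16 138] [ 0.506 -0.255  0.016] z 0.025 [165. 148. 129.]
[238 207  12  13 101] [0.5   0.04  0.014] z 0.023 [160. 144. 126.]
[184 212  20  20 318] [0.478 0.158 0.014] z 0.02 [218. 215. 208.]
[318 223  13  15  95] [ 0.463 -0.144  0.016] z 0.021 [112.  90.  77.]
[424 238  19  15 255] [ 0.433 -0.389  0.044] z 0.055 [158. 141. 124.]
[252 242  18  22 288] [ 0.412 -0.     0.021] z 0.034 [197. 188. 177.]
[297 256  22  21 285] [ 0.381 -0.107  0.021] z 0.034 [202. 193. 181.]
[281 383  22  17 112] [ 0.092 -0.078  0.014] z 0.021 [140. 141. 122.]
```

The finger and shard overlap in space with no contact force. I'll press down lightly, first on the table and then on the shard, to see which has no collision.

```bash
python3 - <<'E'
from h import *
def probe(x,y,z0,z1,st=.003):
    f0=ctrl.current_wrist_force()[2]
    for z in np.arange(z0,z1-1e-9,-st):
        ctrl.move_linear([x,y,z],vel=.05); f=ctrl.current_wrist_force()[2]
        if f-f0>4: break
    print('stop z',ctrl.current_tcp_pos().round(4),round(f-f0,1),round(ctrl.current_t(),2))
p=ctrl.current_tcp_pos()
ctrl.move_linear([.523,-.205,.006],vel=.15); probe(.523,-.205,.004,-.002,.002)
ctrl.move_linear([.523,-.205,.04],vel=.2); ctrl.move_linear([.506,-.255,.032],vel=.2); probe(.506,-.255,.026,.010,.004)
ctrl.move_linear([.506,-.255,.06],vel=.2); print(ctrl.current_t())
E
```

```text
stop z [ 0.5229 -0.205  -0.0021] 0.6 20.38
stop z [ 0.5058 -0.2549  0.0097] 0.6 22.42
22.8167
```

```bash
python3 - <<'E'
from h import *
push([(0.476,0.075,0.004),(0.535,-0.009,0.004)],vel=.15)
ctrl.move_linear([.42,.03,.2],vel=.3)
look('a3'); print(ctrl.current_t())
E
```

```text
F [0.9 1.4 0.3]
t 26.4
[258 112  86  52 577] [ 0.698 -0.089  0.029] x [0.616 0.736] y [-0.184  0.009] z 0.042
[ 414  112   36  101 2615] [ 0.622 -0.394  0.046] x [0.507 0.733] y [-0.424 -0.353] z 0.098
[275 123  24  30 470] [ 0.675 -0.055  0.03 ] x [0.643 0.709] y [-0.08  -0.028] z 0.046
[ 180  129   46   67 2577] [0.616 0.144 0.018] x [0.539 0.695] y [0.086 0.195] z 0.065
[382 175  29  12 205] [ 0.581 -0.313  0.018] x [0.568 0.595] y [-0.344 -0.277] z 0.029
[366 204  13  16 116] [ 0.505 -0.253  0.017] x [0.49  0.525] y [-0.269 -0.24 ] z 0.026
[238 208  12  12  88] [0.501 0.04  0.015] x [0.486 0.511] y [0.029 0.055] z 0.022
[ 180  212   72   80 4476] [0.427 0.016 0.456] x [0.372 0.5  ] y [-0.033  0.179] z 0.518
[318 223  13  15  94] [ 0.463 -0.144  0.016] x [0.448 0.48 ] y [-0.158 -0.13 ] z 0.02
[424 238  19  15 250] [ 0.433 -0.39   0.045] x [0.417 0.448] y [-0.41  -0.376] z 0.056
[252 242  18  22 276] [0.411 0.    0.021] x [0.386 0.434] y [-0.019  0.019] z 0.032
[297 256  22  21 280] [ 0.381 -0.106  0.021] x [0.358 0.404] y [-0.131 -0.084] z 0.035
27.1167
```

Neither small shard moved and the table probe met nothing, so the fingertips must be higher than the TCP reading. I'll measure the tip height from the saved side-view depth, which costs no robot time.

```bash
python3 - <<'E'
from h import *
im,d,c=load('s3'); W=cloud(c,d); b=im.astype(int)
for v in range(225,252,2):
    row=[(u,*W[v,u].round(3).tolist(),b[v,u].tolist()) for u in (309,312,315,318,321)]
    print(v,*row)
E
```

```text
225 (309, 0.503, -0.252, 0.096, [35, 36, 40]) (312, 0.509, -0.232, 0.077, [42, 43, 46]) (315, 0.516, -0.255, 0.099, [37, 37, 41]) (318, 0.522, -0.262, 0.106, [36, 36, 39]) (321, 0.528, -0.248, 0.093, [25, 25, 30])
227 (309, 0.503, -0.246, 0.084, [37, 37, 42]) (312, 0.509, -0.237, 0.076, [39, 42, 44]) (315, 0.516, -0.256, 0.095, [37, 38, 41]) (318, 0.522, -0.261, 0.099, [37, 39, 43]) (321, 0.528, -0.238, 0.078, [47, 49, 53])
229 (309, 0.503, -0.245, 0.078, [37, 38, 40]) (312, 0.509, -0.244, 0.077, [33, 35, 36]) (315, 0.516, -0.251, 0.084, [38, 39, 42]) (318, 0.522, -0.259, 0.092, [32, 32, 34]) (321, 0.528, -0.245, 0.079, [48, 51, 53])
231 (309, 0.503, -0.245, 0.072, [39, 39, 42]) (312, 0.509, -0.246, 0.073, [33, 34, 36]) (315, 0.516, -0.253, 0.08, [37, 37, 40]) (318, 0.522, -0.255, 0.082, [37, 37, 41]) (321, 0.528, -0.25, 0.077, [37, 38, 41])
233 (309, 0.503, -0.249, 0.07, [31, 32, 36]) (312, 0.509, -0.244, 0.065, [62, 63, 66]) (315, 0.516, -0.251, 0.073, [37, 38, 40]) (318, 0.522, -0.253, 0.075, [35, 36, 40]) (321, 0.528, -0.251, 0.073, [36, 37, 39])
235 (309, 0.503, -0.242, 0.057, [
[... 1256 characters left out ...]
[158, 135, 107])
247 (309, 0.501, -0.221, -0.001, [137, 114, 89]) (312, 0.508, -0.218, -0.004, [137, 113, 85]) (315, 0.516, -0.251, 0.03, [135, 131, 125]) (318, 0.521, -0.219, -0.002, [149, 124, 98]) (321, 0.528, -0.218, -0.003, [156, 135, 105])
249 (309, 0.502, -0.227, -0.001, [131, 111, 84]) (312, 0.508, -0.224, -0.004, [134, 117, 95]) (315, 0.515, -0.227, -0.001, [143, 122, 96]) (318, 0.521, -0.227, -0.001, [136, 117, 90]) (321, 0.528, -0.227, 0.0, [140, 121, 92])
251 (309, 0.503, -0.253, 0.02, [193, 169, 140]) (312, 0.509, -0.251, 0.018, [239, 218, 178]) (315, 0.516, -0.246, 0.013, [234, 206, 171]) (318, 0.522, -0.231, -0.002, [145, 123, 96]) (321, 0.528, -0.232, -0.001, [156, 133, 103])
```

```bash
python3 - <<'E'
import cv2
s=cv2.imread('pics/s3.png')[205:275,270:360]
cv2.imwrite('pics/s3d.png',cv2.resize(s,None,fx=8,fy=8,interpolation=cv2.INTER_NEAREST))
E
```

```text
(no output)
```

View pics/s3d.png

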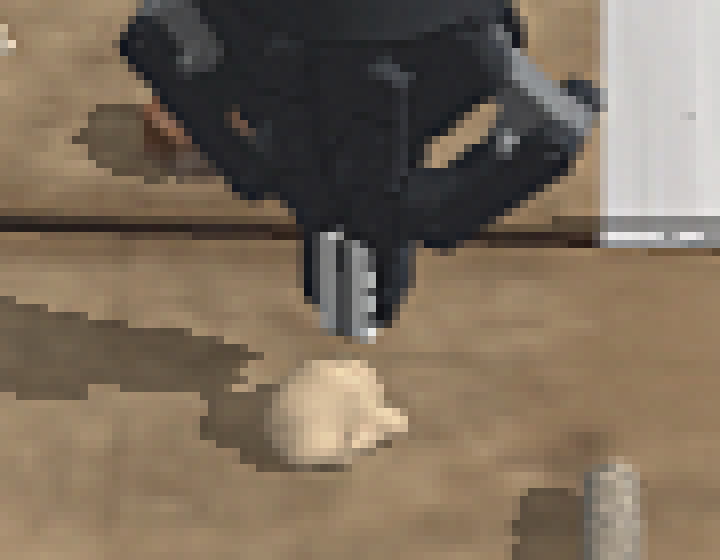

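The crop (tip at about (350,335)) and the depth agree: the real fingertips sit about 24 mm above the reported TCP, at z≈0.030 when the TCP read 0.006. The fingers simply passed over the small shards. I'll find the table by touch at the start point, then redo the left sweep at the corrected height.

```bash
python3 - <<'E'
from h import *
x,y=.476,.075
o=ori(np.arctan2(-.084,.059)); ctrl.move_pose([x,y,.08],o); ctrl.move_linear([x,y,-.012],vel=.2)
f0=ctrl.current_wrist_force()[2]
for z in np.arange(-.015,-.0291,-.002):
    ctrl.move_linear([x,y,z],vel=.05); f=ctrl.current_wrist_force()[2]
    if f-f0>4: break
zt=ctrl.current_tcp_pos()[2]; print('contact',zt,f-f0); 
open('zt','w').write(str(max(zt,-.026)))
zt=max(zt,-.026)
ctrl.move_linear([x,y,zt+.004],vel=.05)
ctrl.move_linear([.535,-.009,zt+.004],vel=.13); ctrl.move_linear([.527,.002,zt+.004],vel=.13)
ctrl.move_linear([.527,.002,.07],vel=.3); ctrl.move_linear([.42,.03,.15],vel=.4)
look('a4'); print(ctrl.current_t())
E
```

```text
contact -0.021998883105800657 17.249770819070694
[258 112  86  53 575] [ 0.698 -0.09   0.029] x [0.616 0.737] y [-0.184  0.009] z 0.042
[ 414  112   36  101 2612] [ 0.622 -0.394  0.046] x [0.507 0.733] y [-0.424 -0.352] z 0.099
[275 123  24  30 462] [ 0.675 -0.055  0.03 ] x [0.642 0.709] y [-0.08  -0.028] z 0.045
[ 180  129   46   67 2577] [0.616 0.144 0.018] x [0.539 0.696] y [0.086 0.195] z 0.061
[382 175  29  12 204] [ 0.581 -0.314  0.018] x [0.568 0.595] y [-0.344 -0.277] z 0.029
[269 186  13  11  82] [ 0.554 -0.031  0.015] x [0.54  0.563] y [-0.043 -0.016] z 0.022
[365 206  13  14 113] [ 0.505 -0.253  0.017] x [0.49  0.521] y [-0.267 -0.239] z 0.025
[184 212  19  20 291] [0.478 0.158 0.014] x [0.457 0.5  ] y [0.137 0.179] z 0.021
[ 180  221   90   71 4462] [0.422 0.012 0.413] x [0.373 0.476] y [-0.032  0.073] z 0.475
[318 223  13  15  95] [ 0.463 -0.144  0.016] x [0.448 0.48 ] y [-0.158 -0.13 ] z 0.02
[424 238  19  15 252] [ 0.433 -0.389  0.045] x [0.417 0.448] y [-0.41  -0.376] z 0.055
[297 256  22  21 282] [ 0.381 -0.107  0.021] x [0.358 0.404] y [-0.131 -0.084] z 0.032
32.0667
```

Contact is at TCP z≈-0.021, and the left shard moved to (0.554,-0.031) as planned. Next I'll push it in, then sweep the right shard across.

```bash
python3 - <<'E'
from h import *
push([(0.51,-0.031,-.016),(0.57,-0.031,-.016),(0.60,-.031,-.013),(0.615,-0.031,-.013)],up=.05,vel=.13)
push([(0.494,-0.292,-.016),(0.541,-0.155,-.016)],up=.05,vel=.15)
ctrl.move_linear([.43,-.2,.15],vel=.4)
look('a5'); print(ctrl.current_t())
E
```

```text
F [ 0.6 -0.3 -0.1]
t 35.5Traceback (most recent call last):
  File "<stdin>", line 3, in <module>
  File "h.py", line 24, in push
    ctrl.move_pose([p[0][0],p[0][1],up],o); ctrl.move_linear([*p[0]],vel=0.2)
    ~~~~~~~~~~~~~~^^^^^^^^^^^^^^^^^^^^^^^^
workcell.IKError: the arm cannot take that pose within its joint ranges
```

```bash
python3 - <<'E'
import re
s=open('h.py').read()
s=s.replace("o=ori(h)\n","o=ori2(h,p[0][0],p[0][1],up)\n")
s+='''
def ori2(h,x,y,up):
    q0=np.array(ctrl.current_joint_positions()); L=[]
    for k in (-1,0,1):
        o=(Rn.from_euler('z',h+k*np.pi)*Rn.from_euler('x',np.pi)).as_rotvec(); q=ctrl.solve_ik([x,y,up],o)
        if q is not None: L.append((np.abs(np.array(q)-q0).max(),o))
    return min(L,key=lambda a:a[0])[1]
'''
open('h.py','w').write(s)
E
python3 - <<'E'
from h import *
push([(0.494,-0.292,-.016),(0.541,-0.155,-.016)],up=.06,vel=.15)
ctrl.move_linear([.43,-.2,.15],vel=.4)
look('a5'); print(ctrl.current_t())
E
```

```text
F [-0.8  0.  -0.3]
t 39.1
[258 112  86  53 574] [ 0.698 -0.089  0.029] x [0.616 0.737] y [-0.184  0.01 ] z 0.043
[ 413  112   37  101 2615] [ 0.622 -0.394  0.046] x [0.507 0.734] y [-0.425 -0.352] z 0.098
[275 123  24  30 467] [ 0.675 -0.055  0.03 ] x [0.642 0.71 ] y [-0.08  -0.028] z 0.047
[ 180  129   46   67 2579] [0.616 0.144 0.018] x [0.539 0.695] y [0.086 0.196] z 0.062
[262 161  11  13 100] [ 0.607 -0.011  0.016] x [0.593 0.622] y [-0.022  0.002] z 0.024
[382 175  29  12 198] [ 0.581 -0.314  0.018] x [0.568 0.595] y [-0.344 -0.277] z 0.028
[314 185  13  15 119] [ 0.551 -0.133  0.017] x [0.535 0.568] y [-0.147 -0.12 ] z 0.029
[ 309  211  115   81 5553] [ 0.427 -0.191  0.442] x [0.368 0.49 ] y [-0.266 -0.111] z 0.49
[184 212  20  20 295] [0.478 0.158 0.014] x [0.456 0.5  ] y [0.135 0.18 ] z 0.019
[318 223  13  15  95] [ 0.463 -0.144  0.016] x [0.448 0.48 ] y [-0.158 -0.13 ] z 0.021
[424 238  19  15 251] [ 0.433 -0.389  0.045] x [0.417 0.448] y [-0.41  -0.376] z 0.056
[252 242  18  22 283] [0.411 0.    0.021] x [0.386 0.434] y [-0.019  0.019] z 0.032
[297 257  22  20 276] [ 0.381 -0.107  0.022] x [0.358 0.402] y [-0.131 -0.084] z 0.032
39.6833
```

View pics/a5.png

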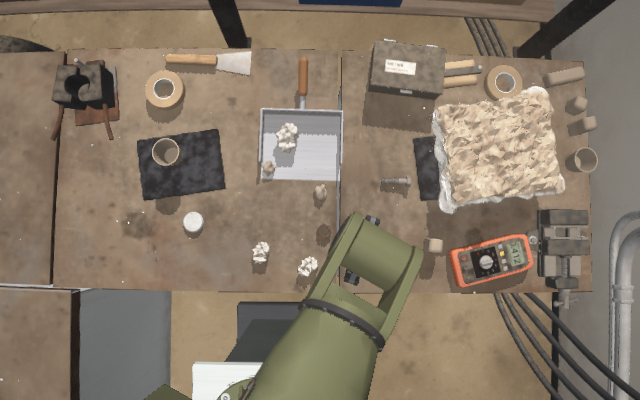

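The left shard drifted to (268,167), by the left wall and astride the crease. The right shard is at (320,193), in front of the mouth. I'll push both in along +x, with the tool turned 90° for the one by the wall.

```bash
sed -i 's/def push(pts,up=0.11,vel=0.12):/def push(pts,up=0.11,vel=0.12,turn=0):/; s/o=ori2(h,/o=ori2(h+turn,/' h.py
python3 - <<'E'
from h import *
push([(0.507,-0.134,-.016),(0.57,-0.134,-.016),(0.60,-.134,-.013),(0.632,-0.134,-.013)],up=.05,vel=.12)
push([(0.563,-0.013,-.015),(0.595,-.0125,-.013),(0.624,-0.0125,-.013)],up=.05,vel=.1,turn=np.pi/2)
ctrl.move_linear([.43,-.2,.15],vel=.4)
look('a6'); print(ctrl.current_t())
E
```

```text
F [-0.7 -0.4 -1.2]
t 43.6
F [0.3 0.2 0. ]
t 46.9
[258 112  86  52 573] [ 0.698 -0.09   0.029] x [0.615 0.737] y [-0.184  0.009] z 0.042
[ 413  112   37  101 2618] [ 0.622 -0.394  0.046] x [0.507 0.732] y [-0.424 -0.352] z 0.097
[275 123  24  30 465] [ 0.675 -0.055  0.03 ] x [0.642 0.709] y [-0.08  -0.028] z 0.046
[ 180  129   46   67 2568] [0.616 0.144 0.018] x [0.539 0.695] y [0.086 0.196] z 0.062
[320 139  16  14 138] [ 0.659 -0.147  0.018] x [0.645 0.676] y [-0.167 -0.132] z 0.027
[265 144  11  13 107] [ 0.648 -0.015  0.016] x [0.633 0.662] y [-0.027 -0.004] z 0.024
[382 175  29  12 205] [ 0.581 -0.313  0.017] x [0.568 0.595] y [-0.344 -0.277] z 0.028
[ 308  210  115   82 5452] [ 0.427 -0.19   0.446] x [0.368 0.491] y [-0.266 -0.11 ] z 0.489
[184 212  19  20 292] [0.478 0.159 0.014] x [0.456 0.5  ] y [0.137 0.179] z 0.019
[318 223  13  15  93] [ 0.463 -0.144  0.016] x [0.448 0.48 ] y [-0.158 -0.13 ] z 0.021
[424 238  19  15 253] [ 0.433 -0.389  0.045] x [0.417 0.448] y [-0.41  -0.376] z 0.056
[252 242  18  22 282] [0.411 0.    0.022] x [0.386 0.434] y [-0.019  0.019] z 0.033
[297 257  22  20 273] [ 0.381 -0.107  0.022] x [0.358 0.402] y [-0.131 -0.084] z 0.031
47.825
```

All three shards now lie wholly beyond the crease (x≈0.607): their nearest edges are at 0.633, 0.642 and 0.645. The nut, glass, bolt and post haven't moved, and the arm is clear.

```bash
python3 -c "
from h import *
print(ctrl.job_done(),ctrl.current_t())"
```

```text
the job is handed in; nothing more can be done
the job is handed in; nothing more can be done
```

I swept all three shards fully onto the pan's flat floor, left the nut, glass sample, bolt and kiln post where they started, and handed the job in at about 48 s; no verdict was shown.

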